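# Dock the pump handset and start it with the snap-dome key

## Task

Clip the vacuum pump's handset into its bench dock, screen up and with the green key at the dock's end that has the two brass charging contacts, pushing it past the spring catches until it sits fully home. Then press the green key just until you feel it click, without forcing it on down to its stop, and let it spring back. Do not press the key before the handset is docked, and leave the reagent bottle and the beaker in place.

Things in the scene. Friction and masses are not known exactly. Their poses are not given: they have to be found in the camera images.
- handset: pump handset, light grey with dark foot, 150 x 58 x 30 mm, 0.3 to 0.5 kg, lying screen up. Origin: centre of its underside; x along its length to the screen end, y across, z out of the face. Sides straight, 58 mm apart: grasp across them at mid length. Both ends of the 10 mm high foot are bevelled below and stick out 6 mm beyond the upper shell, as ledges for the catches
- key_base (a point): point on the handset's face, 30 mm above its underside, 42 mm from its middle towards -x, on the axis of the green key. The key's round flat cap, 23 mm across, stands 6 to 10 mm above this point: how far differs from unit to unit and must be felt or seen. Only a 3 mm high dark collar, 37 mm across, is round it; the face between key and screen is flat
- handset_key (a joint): how far the green key is pressed down into the handset, m: 0 when let go, 0.005 at its stop. Snap dome: the force climbs to about 9 N at 1.2 mm, falls with the click to about 4 N at 3.2 mm, then climbs steeply: 9 N again at 4.2 mm, over 25 N at the stop. The click counts once 2.2 mm are passed; beyond 4.5 mm the key is being forced. It springs back by itself
- dock: dark dock plate fixed on the bench, 196 x 80 x 9 mm; four corner guides, on the outer 45 mm of its length at each end, 26 mm high with flared lips to 33 mm; a sprung steel catch amid each end, up to 40 mm high. Between the guides the long sides are open, nothing above 12 mm. Origin: centre of its underside; x along its length, z up; two brass charging contacts on the seat towards -x
- dock_seat (a point): centre of the dock's seat, 12 mm above the dock's underside, axes as the dock's. Docked, the handset's origin is here, its x along the dock's x, with 2.5 mm play to each side. From 14 mm above the seat the catches resist with some 5 to 20 N, then snap over the handset's ledges; its weight alone does not do it
- filter_flask: tall filter flask with funnel, fixed, 131 mm across, 355 mm high; keep clear of it. Origin centre of its underside
- vacuum_pump: the vacuum pump, fixed, within 100 mm of its origin, 216 mm high with its handle; keep clear of it. Origin centre of its underside
- reagent: small reagent bottle with blue cap, 46 mm across, 87 mm high, loose; origin centre of its underside
- beaker: 100 ml glass beaker, 58 mm across, 68 mm high, loose; origin centre of its underside

How it is judged:
By the outcome, as a careful person would: the job done as asked, in the order asked, and still so for the second after the job is handed in, with the robot touching nothing.
It also fails if it takes over 72 s, if anything falls off the work surface, if the arm or the gripper's body presses on something with over 40 N, if the wrist force passes 120 N, or if a joint passes its speed limit or range.

## Robot

A 6-joint arm with a two-finger parallel gripper is mounted at the origin on a cart in front of the work surface, level with it; the furniture and walls round the work are solid. World frame = base frame: x ahead of the robot, y to its left, z up, the work surface at z = 0. Lengths are in m, angles in rad, forces in N, time in s.
With the tool pointing down it reaches from about 0.35 to 0.775 m from the base axis. Payload 5.5 kg.
Tool frame: the origin (TCP) lies midway between the tips of the shut fingers; the grasp point (between the pads) lies 19 mm behind it; z points along the fingers, y is the direction in which the jaws open and shut (so a half turn about z gives the same grasp; the last joint's range is limited). The gripper opens to 85 mm and grips with 20 to 120 N. Pads are 22 mm wide; open, the fingers measure 114 mm over their backs; the gripper's body (76 mm by 85 mm) begins 54 mm behind the grasp point. The pads swing forward as they close: fully open they stand 13 mm farther back than shut.
Start: joints at [1.112, 0.313, 0.046, 1.304, 0, 1.431], TCP at [0.18, 0.546, 0.231] pointing down, gripper open.
Joint ranges: [-2.76, 2.76], [-0.86, 1.69], [-1.03, 1.26], [-2.2, 2.34], [-1.47, 1.5], [-3.14, 3.14]. Speed limits (rad/s): [2.57, 2.57, 3.14, 3.14, 3.14, 3.14].

## Interface

Orientations are given as a unit quaternion [w, x, y, z].
In Python, from workcell import env gives the robot as it stands.
- The arm moves only by the shell command python3 -m pendant 'ROWS' [FORCE]. ROWS is JSON, a list of rows, each a list of 3 entries, a list of its own where there are three numbers: the shift along the tool's x, y, z each as a share of 20 mm, from -1 to 1, then the turn about the tool's z as a share of 6 degrees, from -1 to 1, then the closure, from -1 (fully open) to 1 (shut). In form: [[[tx, ty, tz], turn, claw], ...]. A call has 1 to 12 rows; each row shifts and turns the commanded pose from where the row before left it, along the tool's axes as they then stand; what a row does not reach is not made up. A row lasts 1/8 s, in which the tool goes at most 62.5 mm and 10.7 degrees, less where a joint would pass 70% of its speed; a pose out of reach is approached as far as the arm can. A call with a number of a shift or a turn outside -1 to 1 is refused whole. A call with a gripper value outside its range is refused whole. The fingers move at their own pace and stop on an object; FORCE is the grip in N (left out, the last holds). Time passes only in rows, so rows that do not move let the fingers close. It gives the time, the measured TCP pose, the force and the opening at its end, in the units of the state.
- env.get_state(): the state, without advancing time (a new reading comes with each control period).
- env.read_camera(name): name is "side" or "top"; returns a dict with "color" (384x512x3 uint8, blue, green, red), "mtx" (3x3 intrinsics, pixels), "view" (4x4, takes a point from world to camera coordinates). Camera axes: x right, y down, z forward; pixel columns grow to the right and rows downward; lengths in m; the calibration is good to about 2 mm. A picture is of the moment at which its call begins. There is no depth.
- env.hand_in(): hands the job in, once; it reports no verdict.
Trained networks look in the newest picture that a camera, given by its name, has taken for a name from the list of things; names that differ only in an ending like _2 or _b are one class to them, and where a whole thing is asked for, a point or a joint stands for the part that bears it (a point fixed in the world has none). Each returns a list of dicts, best first, with "p" (0 to 1); they miss things now and then, are a little off and sometimes report something else, mostly with a low value. They report only what shows in the picture. A call takes as long as a camera call.
- env.boxes_of(camera, thing): "location" ([column, row] in pixels, amid what is visible of it).
- env.cut_out(camera, thing): "region" (384x512 bool, what is visible of it) and "location" ([column, row] in pixels, amid what is visible of it).
The state is a dict: "clock": time; "joint_pos": joint angles; "qvel": joint speeds; "tau": joint torques, N m; "tcp_pos": TCP position; "orientation": TCP orientation; "wrist_force": force on the tool from outside, world axes, zero at the start; "ft_torque": the same for the moment, N m; "finger_gap": finger opening in m.
Only numpy, scipy, OpenCV 4.12 (cv2) and the standard library are available. Lean on these libraries where they do the work, as an engineer would, in place of code of your own. Each camera call takes 0.05 s, during which the arm holds its last target.

## Working session

There is one attempt and no reset: what is moved stays moved. The work goes in short steps, Python scripts to look and compute and a shell command to move; the robot and the scene stay as the last step left them, time stands still between calls to the robot, and variables do not carry over. Pictures are saved under pics/ and viewed, and the job is handed in when it is done.

```bash
mkdir -p pics; ls; python3 - <<'E'
from workcell import env
import cv2
s=env.get_state();print(s)
for c in("top","side"):
    r=env.read_camera(c);cv2.imwrite(f"pics/{c}0.png",r["color"]);print(c,r["mtx"].round(1).tolist(),r["view"].round(4).tolist())
    for t in("handset","key_base","dock","filter_flask","vacuum_pump","reagent","beaker"):
        print(t,[(round(d["p"],2),[round(float(v)) for v in d["location"]]) for d in env.boxes_of(c,t)][:3])
E
```

```text
pics
{'clock': 0.0, 'joint_pos': array([1.11240698e+00, 3.14032311e-01, 4.49591564e-02, 1.30357931e+00,
       7.48787966e-06, 1.43121535e+00]), 'qvel': array([-0.00063842,  0.00016406, -0.00033641,  0.00113389,  0.00113811,
       -0.0003956 ]), 'tau': array([ 9.90658555e-04, -4.80626106e+01,  2.98534477e+01,  1.92982354e-02,
        6.82979339e-05, -4.87225833e-06]), 'tcp_pos': array([0.17999327, 0.54556342, 0.2303826 ]), 'orientation': array([-2.76941712e-04,  1.58729909e-01,  9.87321606e-01, -8.85795374e-04]), 'wrist_force': array([ 0.03414718, -0.26271656,  0.14792412]), 'ft_torque': array([ 0.03940232,  0.0106655 , -0.04664924]), 'finger_gap': 0.08550520997752954}
top [[421.3, 0.0, 253.4], [0.0, 421.3, 198.4], [0.0, 0.0, 1.0]] [[0.0222, -0.9992, -0.0335, 0.0363], [-0.9907, -0.0175, -0.1348, 0.5294], [0.1342, 0.0362, -0.9903, 1.3153], [0.0, 0.0, 0.0, 1.0]]
handset [(0.78, [150, 197])]
key_base [(0.97, [150, 198])]
dock [(0.82, [211, 215])]
filter_flask [(0.66, [214, 212]), (0.55, [296, 186])]
vacuum_pump [(0.53, [294, 186])]
reagent [(0.46, [178, 163])]
beaker [(0.6, [270, 221])]
side [[418.4, 0.0, 256.2], [0.0, 418.4, 190.6], [0.0, 0.0, 1.0]] [[0.9987, 0.049, 0.0171, -0.5357], [0.037, -0.442, -0.8963, 0.0482], [-0.0364, 0.8957, -0.4432, 1.1301], [0.0, 0.0, 0.0, 1.0]]
handset [(0.75, [250, 157])]
key_base [(0.79, [249, 156])]
dock [(0.87, [226, 188]), (0.42, [224, 205]), (0.31, [248, 157])]
filter_flask [(0.73, [267, 170])]
vacuum_pump []
reagent [(0.74, [292, 162])]
beaker [(0.95, [227, 202])]
```

```bash
python3 - <<'E'
import cv2
a=cv2.imread("pics/top0.png")[110:290,90:350];cv2.imwrite("pics/top0z.png",cv2.resize(a,None,fx=3,fy=3,interpolation=cv2.INTER_CUBIC))
a=cv2.imread("pics/side0.png")[70:270,140:400];cv2.imwrite("pics/side0z.png",cv2.resize(a,None,fx=3,fy=3,interpolation=cv2.INTER_CUBIC))
E
```

```text
(no output)
```

View pics/top0z.png

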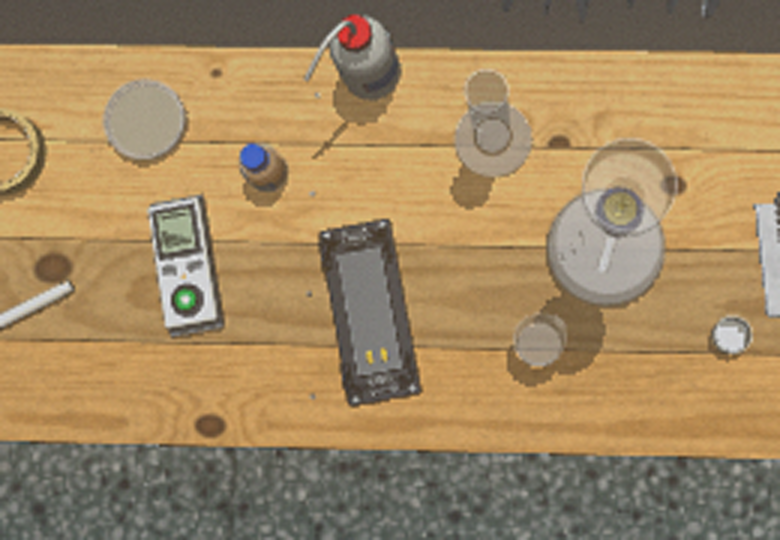

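View pics/side0z.png

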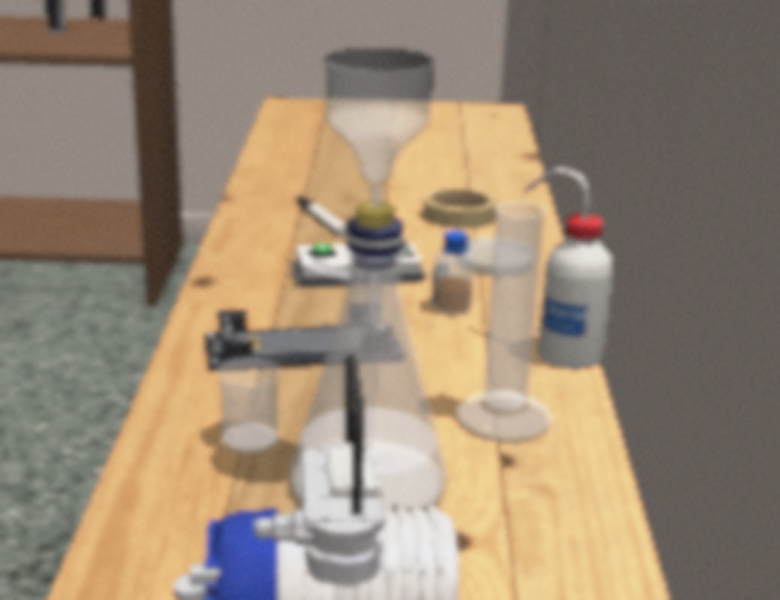

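View pics/top0.png

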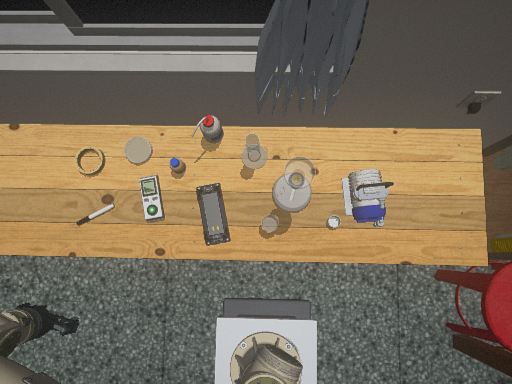

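```bash
cat > h.py <<'E'
import numpy as np,cv2
from scipy.optimize import minimize
from workcell import env
def proj(r,P):
    P=np.atleast_2d(P);c=P@r["view"][:3,:3].T+r["view"][:3,3]
    return (c[:,:2]/c[:,2:])@np.diag([r["mtx"][0,0],r["mtx"][1,1]])+r["mtx"][:2,2]
def ray(r,uv,z):
    R=r["view"][:3,:3];t=r["view"][:3,3];o=-R.T@t
    d=R.T@np.linalg.solve(r["mtx"],[uv[0],uv[1],1]);return o+d*(z-o[2])/d[2]
def boxpts(L,W,z0,z1):
    return np.array([[a*L/2,b*W/2,z] for a in(-1,1) for b in(-1,1) for z in(z0,z1)])
def place(P,q,z=0):
    c,s=np.cos(q[2]),np.sin(q[2]);return P@np.array([[c,s,0],[-s,c,0],[0,0,1]])+[q[0],q[1],z]
S=8
def fit(r,mask,parts,q0,z=0):
    m=cv2.resize(mask.astype(np.float32),None,fx=1,fy=1)
    m=mask.astype(np.float32)
    def f(q):
        im=np.zeros((mask.shape[0]*S,mask.shape[1]*S),np.uint8)
        for P in parts:
            p=(proj(r,place(P,q,z))+.5)*S
            h=cv2.convexHull(p.astype(np.float32)).reshape(-1,2)
            cv2.fillPoly(im,[np.round(h*16).astype(np.int32)],255,shift=4)
        im=cv2.resize(im,(mask.shape[1],mask.shape[0]),interpolation=cv2.INTER_AREA)/255.
        return np.abs(im-m).sum()
    b=None
    for d in(0,.03,-.03):
        o=minimize(f,[q0[0],q0[1],q0[2]+d],method="Nelder-Mead",options=dict(initial_simplex=np.array(q0)+np.array([[0,0,d],[.01,0,d],[0,.01,d],[0,0,d+.1]]),xatol=1e-4,fatol=.05))
        if b is None or o.fun<b.fun:b=o
    return b.x,b.fun,m.sum()
HS=[boxpts(.150,.058,0,.010),boxpts(.138,.058,0,.030)]
DK=[boxpts(.196,.080,0,.009)]+[np.array([[sx*x,sy*y,zz] for x in(.053,.098) for y in(.031,.040) for zz in(0,.033)]) for sx in(-1,1) for sy in(-1,1)]
E
python3 - <<'E'
from h import *
r=env.read_camera("top")
for n,z in(("handset",0.03),("dock",.01)):
    d=env.cut_out("top",n)[0];m=d["region"];print(n,d["p"],m.sum(),d["location"])
    p=ray(r,d["location"],z);print(p)
    c=np.argwhere(m)[:,::-1].astype(np.float32);print(cv2.minAreaRect(c))
    x=fit(r,m,HS if n=="handset" else DK,[p[0],p[1],.15]);print(x,np.degrees(x[0][2]))
    v=cv2.resize(r["color"],None,fx=4,fy=4,interpolation=cv2.INTER_CUBIC)
    for P in (HS if n=="handset" else DK):
        h=cv2.convexHull(((proj(r,place(P,x[0]))+.5)*4).astype(np.float32)).astype(int);cv2.polylines(v,[h],1,(0,0,255))
    cc=(np.array(d["location"])*4).astype(int);cv2.imwrite(f"pics/fit_{n}.png",cv2.resize(v[cc[1]-150:cc[1]+150,cc[0]-150:cc[0]+150],None,fx=2,fy=2))
for n,z in(("reagent",.04),("beaker",.03),("filter_flask",.1)):
    try:print(n,[ (round(d["p"],2),ray(r,d["location"],z).round(3)) for d in env.boxes_of("top",n)])
    except Exception as e:print(e)
# key: green blob
g=r["color"].astype(int);k=(g[...,1]-np.maximum(g[...,0],g[...,2])>35);k[:, 200:]=0;k[:150]=0;k[240:]=0
a=np.argwhere(k).mean(0)[::-1];print(a,k.sum(),ray(r,a,.038))
s=env.read_camera("side");g=s["color"].astype(int);k=(g[...,1]-np.maximum(g[...,0],g[...,2])>35)
a=np.argwhere(k);print(a.mean(0)[::-1],a.min(0),a.max(0),len(a),ray(s,a.mean(0)[::-1],.038))
E
```

```text
handset 0.72 801 [151.7, 199.2]
[0.52095308 0.37760234 0.03      ]
((151.84056091308594, 198.15676879882812), (43.72151184082031, 18.663522720336914), 81.02737426757812)
(array([0.52794235, 0.38145631, 0.23681688]), np.float64(96.0078431372549), np.float32(801.0)) 13.568607978668856
dock 0.69 1480 [207.7, 215.3]
[0.47379375 0.19584462 0.01      ]
((212.55406188964844, 213.8243408203125), (60.33443069458008, 25.481843948364258), 80.53767395019531)
(array([0.48035047, 0.18039099, 0.21077719]), np.float64(72.27843137254902), np.float32(1480.0)) 12.076643178119845
reagent [(0.51, array([0.63 , 0.294, 0.04 ]))]
beaker [(0.64, array([ 0.456, -0.006,  0.03 ]))]
filter_flask [(0.63, array([ 0.562, -0.083,  0.1  ])), (0.32, array([0.519, 0.367, 0.1  ]))]
[151.22580645 209.32258065] 31 [0.48703474 0.37507355 0.038     ]
[247.  152.5] [152 245] [153 249] 10 [0.48648484 0.36582849 0.038     ]
```

View pics/fit_handset.png

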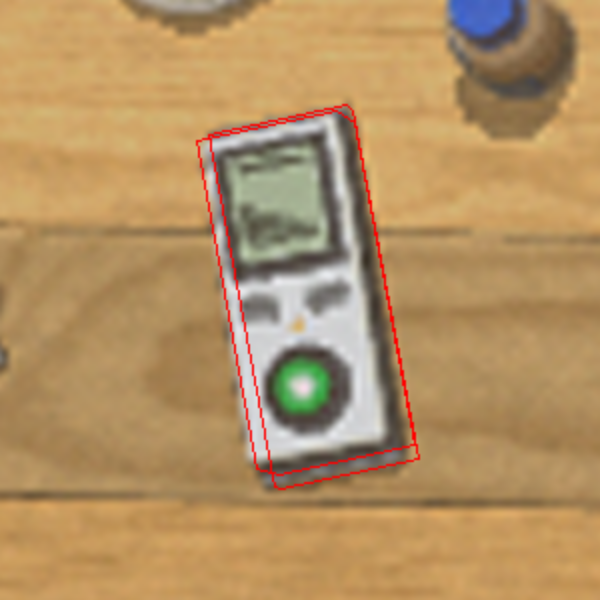

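View pics/fit_dock.png

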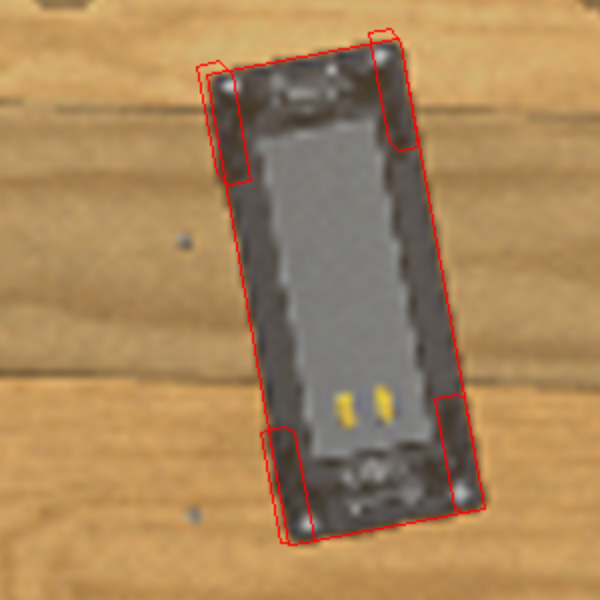

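```bash
cat >> h.py <<'E'
def facefit(r,q0,zt=.030,L=.138,W=.058,roi=None,thr=(45,135)):
    # white face hull -> mask -> fit of the flat face quad
    hsv=cv2.cvtColor(r["color"],cv2.COLOR_BGR2HSV)
    m=((hsv[...,1]<thr[0])&(hsv[...,2]>thr[1])).astype(np.uint8)
    k=np.zeros_like(m);x0,x1,y0,y1=roi;k[y0:y1,x0:x1]=1;m*=k
    n,l,st,_=cv2.connectedComponentsWithStats(m,connectivity=8);i=1+np.argmax(st[1:,4])
    pts=np.argwhere(l==i)[:,::-1]
    h=cv2.convexHull(pts.astype(np.int32));mm=np.zeros_like(m);cv2.fillPoly(mm,[h],1)
    P=np.array([[a*L/2,b*W/2,zt] for a in(-1,1) for b in(-1,1)])
    return fit(r,mm>0,[P],q0),mm
E
python3 - <<'E'
from h import *
r=env.read_camera("top")
x,mm=facefit(r,[.525,.378,.2],roi=(130,170,165,230));print(x,np.degrees(x[0][2]))
q=x[0]
for nm,qq in(("a",q),):
    v=cv2.resize(r["color"],None,fx=10,fy=10,interpolation=cv2.INTER_CUBIC)
    for P in HS+[boxpts(.138,.058,.03,.03),place(np.array([[.0115*np.cos(t),.0115*np.sin(t),.038] for t in np.arange(0,6.3,.2)]),[-.042,0,0])]:
        h=cv2.convexHull(((proj(r,place(P,qq))+.5)*10).astype(np.float32)).astype(int);cv2.polylines(v,[h],1,(0,0,255))
    cv2.imwrite(f"pics/ff_{nm}.png",v[1680:2280,1200:1800])
d=env.boxes_of("top","key_base");print(d)
o=-r["view"][:3,:3].T@r["view"][:3,3];print("cam",o)
s=env.read_camera("side");o=-s["view"][:3,:3].T@s["view"][:3,3];print("cam",o)
v=cv2.resize(s["color"],None,fx=8,fy=8,interpolation=cv2.INTER_CUBIC)
for P in HS:
    h=cv2.convexHull(((proj(s,place(P,q))+.5)*8).astype(np.float32)).astype(int);cv2.polylines(v,[h],1,(0,0,255))
for P in DK:
    h=cv2.convexHull(((proj(s,place(P,[.4804,.1804,.2108]))+.5)*8).astype(np.float32)).astype(int);cv2.polylines(v,[h],1,(0,0,255))
cv2.imwrite("pics/ff_s.png",v[1130:1600,1600:2400])
E
```

```text
(array([0.52886194, 0.38301285, 0.21113684]), np.float64(37.36470588235294), np.float32(759.0)) 12.09725007198365
[{'location': [154.6, 196.6], 'p': 0.89}]
cam [ 0.34726138 -0.00210873  1.37519512]
cam [ 0.57428932 -0.96457755  0.5532608 ]
```

View pics/ff_a.png

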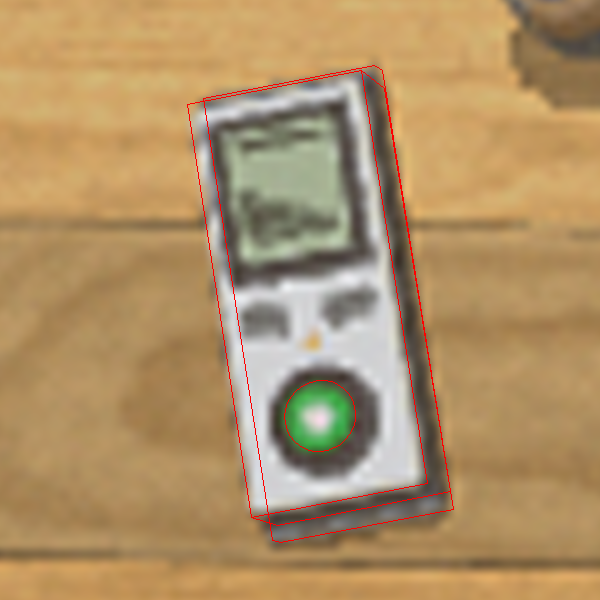

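View pics/ff_s.png

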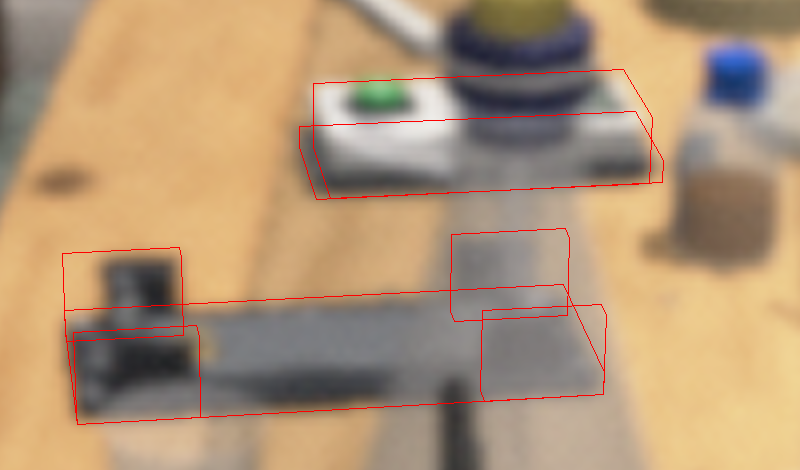

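```bash
cat >> h.py <<'E'
from scipy.spatial.transform import Rotation as Ro
def need(x,y,z,yaw):
    """tool shift units (20mm) to reach x,y,z; jaw axis to yaw+90deg"""
    s=env.get_state();q=s["orientation"];R=Ro.from_quat([q[1],q[2],q[3],q[0]])
    d=R.inv().apply(np.array([x,y,z])-s["tcp_pos"])
    ty=R.apply([0,1,0]);a=np.degrees(np.arctan2(ty[1],ty[0]))
    e=(np.degrees(yaw)+90-a+90)%180-90
    print("tcp",s["tcp_pos"].round(4),"tilt",R.apply([0,0,1]).round(4),"shift units",(d/.02).round(3),"turn units",round(-e/6,3),"F",s["wrist_force"].round(1),"gap",round(s["finger_gap"],4),"t",round(s["clock"],2),"j6",s["joint_pos"][5].round(2))
E
python3 -m pendant '[[[0,0,0],-1,-1],[[0,0,0],-1,-1],[[0,0,0],-1,-1],[[0,0,0],-1,-1],[[0,0,0],-1,-1]]'
python3 -c "
from h import *
need(.5289,.383,.12,.2111)"
```

```text
clock: 1.92
tcp_pos: [0.1803, 0.5461, 0.2313]
orientation: [0.0, -0.104, 0.995, 0.0]
wrist_force: [0.4, 0.6, -1.3]
finger_gap: 0.0856
tcp [0.1803 0.5461 0.2313] tilt [ 0.e+00  1.e-04 -1.e+00] shift units [-15.371 -11.58    5.566] turn units -0.028 F [ 0.4  0.6 -1.3] gap 0.0856 t 1.93 j6 0.9
```

```bash

python3 -m pendant '[[[-0.96,-0.72,0],0,-1],[[-0.96,-0.72,0],0,-1],[[-0.96,-0.72,0],0,-1],[[-0.96,-0.72,0],0,-1],[[-0.96,-0.72,0],0,-1],[[-0.96,-0.72,0],0,-1],[[-0.96,-0.72,0],0,-1],[[-0.96,-0.72,0],0,-1],[[-0.96,-0.72,0],0,-1],[[-0.96,-0.72,0],0,-1],[[-0.96,-0.72,0],0,-1],[[-0.96,-0.72,0],0,-1]]'
python3 -m pendant '[[[-0.96,-0.72,0.2],0,-1],[[-0.96,-0.72,0.5],0,-1],[[-0.96,-0.72,0.8],0,-1],[[-0.8,-0.72,1],0,-1],[[0,0,1],0,-1],[[0,0,1],0,-1],[[0,0,0],0,-1],[[0,0,0],0,-1]]'
python3 -c "
from h import *
need(.5289,.383,.002,.2111)"
```

```text
clock: 3.42
tcp_pos: [0.442, 0.4232, 0.2313]
orientation: [0.0, -0.102, 0.995, 0.0]
wrist_force: [-0.0, 0.1, -0.0]
finger_gap: 0.0853
clock: 4.42
tcp_pos: [0.525, 0.3822, 0.1413]
orientation: [-0.0, -0.102, 0.995, -0.0]
wrist_force: [0.3, 0.0, 1.2]
finger_gap: 0.0855
tcp [0.525  0.3822 0.1413] tilt [-2.e-04 -0.e+00 -1.e+00] shift units [-2.020e-01  1.000e-03  6.963e+00] turn units -0.06 F [0.3 0.  1.2] gap 0.0855 t 4.42 j6 0.3
```

```bash

python3 -m pendant '[[[-0.2,0,1],-0.06,-1],[[0,0,1],0,-1],[[0,0,1],0,-1],[[0,0,1],0,-1],[[0,0,0.4],0,-1],[[0,0,0],0,-1]]'
python3 - <<'E'
from h import *
need(.5289,.383,.002,.2111)
r=env.read_camera("top");cv2.imwrite("pics/t1.png",cv2.resize(r["color"][150:260,90:240],None,fx=5,fy=5,interpolation=cv2.INTER_CUBIC))
r=env.read_camera("side");cv2.imwrite("pics/s1.png",cv2.resize(r["color"][110:210,180:320],None,fx=5,fy=5,interpolation=cv2.INTER_CUBIC))
E
```

```text
clock: 5.18
tcp_pos: [0.5288, 0.3832, 0.0536]
orientation: [0.0, -0.105, 0.994, 0.0]
wrist_force: [0.4, 0.2, 1.3]
finger_gap: 0.0852
tcp [0.5288 0.3832 0.0536] tilt [ 1.e-04  1.e-04 -1.e+00] shift units [-0.004 -0.012  2.579] turn units 0.001 F [0.4 0.2 1.3] gap 0.0852 t 5.17 j6 0.29
```

View pics/t1.png

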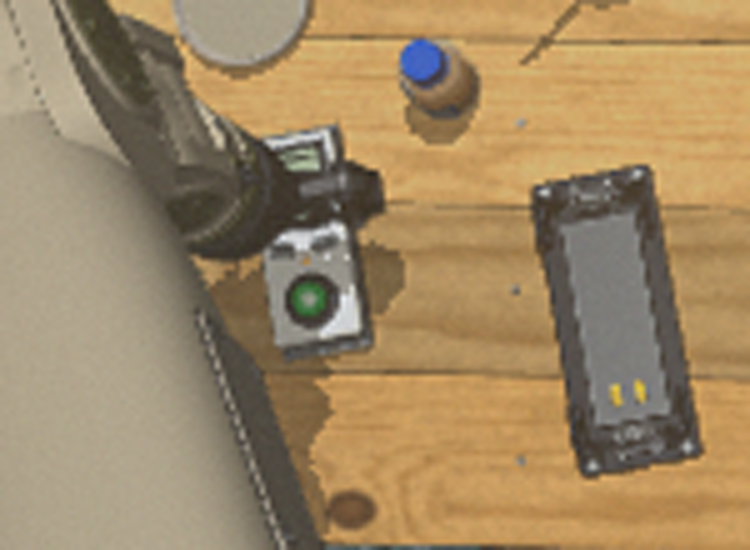

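View pics/s1.png

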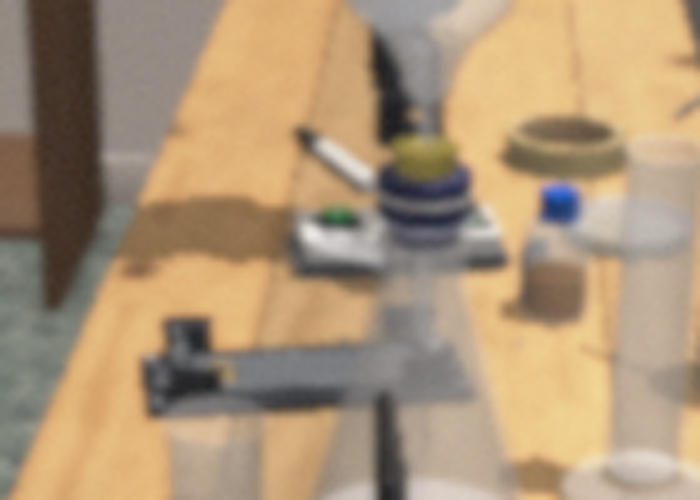

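```bash

python3 -m pendant '[[[0,0,0.8],0,-1],[[0,0,0.8],0,-1],[[0,0,0.7],0,-1],[[0,0,0.25],0,-1],[[0,0,0],0,-1]]'
python3 -m pendant '[[[0,0,0],0,-0.3],[[0,0,0],0,0],[[0,0,0],0,0.2],[[0,0,0],0,0.5],[[0,0,0],0,1],[[0,0,0],0,1],[[0,0,0],0,1],[[0,0,0],0,1]]' 70
python3 -c "
from h import *
need(.5289,.383,.002,.2111)"
```

```text
clock: 5.9
tcp_pos: [0.5282, 0.3829, 0.0015]
orientation: [-0.001, -0.105, 0.994, -0.0]
wrist_force: [-0.0, -0.7, 0.1]
finger_gap: 0.0854
clock: 6.9
tcp_pos: [0.5295, 0.3837, 0.0035]
orientation: [0.001, -0.105, 0.994, 0.001]
wrist_force: [-0.8, 1.2, 4.8]
finger_gap: 0.057
tcp [0.5295 0.3837 0.0035] tilt [ 0.0019  0.0013 -1.    ] shift units [ 0.035 -0.027  0.075] turn units 0.0 F [-0.8  1.2  4.8] gap 0.057 t 6.9 j6 0.29
```

Gripped. Lift and check, heading for a pose above the dock.

```bash

python3 -m pendant '[[[0,0,-0.3],0,1],[[0,0,-0.6],0,1],[[0,0,-1],0,1],[[0,0,-1],0,1],[[0,0,-1],0,1],[[0,0,-1],0,1],[[0,0,-0.6],0,1],[[0,0,0],0,1]]'
python3 - <<'E'
from h import *
need(.4804,.1804,.11,.2108)
r=env.read_camera("top");cv2.imwrite("pics/t2.png",cv2.resize(r["color"][150:260,90:240],None,fx=5,fy=5,interpolation=cv2.INTER_CUBIC))
E
```

```text
clock: 7.9
tcp_pos: [0.5292, 0.3834, 0.1133]
orientation: [0.001, -0.105, 0.994, 0.0]
wrist_force: [0.9, -0.9, -4.3]
finger_gap: 0.0568
tcp [0.5292 0.3834 0.1133] tilt [ 1.5e-03  9.0e-04 -1.0e+00] shift units [ 4.512 -9.414  0.152] turn units 0.003 F [ 0.9 -0.9 -4.3] gap 0.0568 t 7.9 j6 0.29
```

View pics/t2.png

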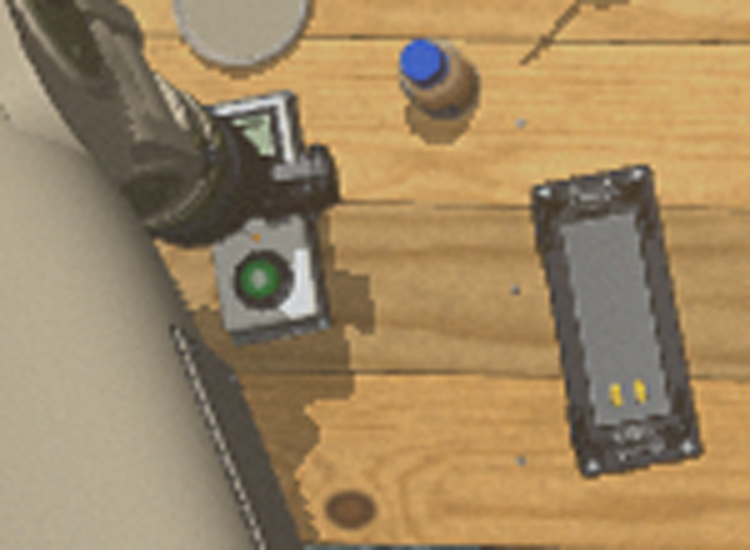

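```bash
python3 - <<'E'
from h import *
r=env.read_camera("top")
hsv=cv2.cvtColor(r["color"],cv2.COLOR_BGR2HSV)
for thr in(70,80,90):
    m=(hsv[...,1]<thr)&(hsv[...,2]<170);k=np.zeros_like(m);k[178:250,190:236]=1;m&=k
    n,l,st,_=cv2.connectedComponentsWithStats(m.astype(np.uint8));i=1+np.argmax(st[1:,4])
    h=cv2.convexHull(np.argwhere(l==i)[:,::-1].astype(np.int32));mm=np.zeros(m.shape,np.uint8);cv2.fillPoly(mm,[h],1)
    x=fit(r,mm>0,DK,[.4804,.1804,.21]);print(thr,x)
q=x[0]
v=cv2.resize(r["color"],None,fx=9,fy=9,interpolation=cv2.INTER_CUBIC)
for P in DK+[boxpts(.150,.058,.012,.012)]:
    h=cv2.convexHull(((proj(r,place(P,q))+.5)*9).astype(np.float32)).astype(int);cv2.polylines(v,[h],1,(0,0,255))
cv2.imwrite("pics/dk.png",v[1620:2220,1660:2160])
E
```

```text
70 (array([0.480967  , 0.18086912, 0.21541404]), np.float64(81.80392156862744), np.float32(1487.0))
80 (array([0.48087087, 0.18093113, 0.21626558]), np.float64(74.90588235294118), np.float32(1510.0))
90 (array([0.48090611, 0.18051879, 0.21596468]), np.float64(76.42352941176472), np.float32(1518.0))
```

View pics/dk.png

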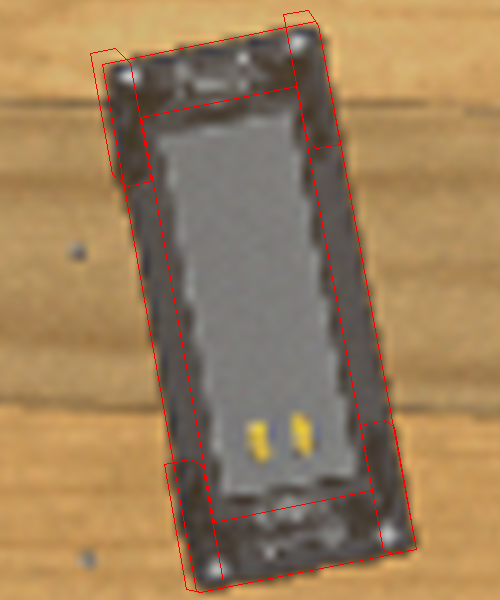

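```bash

python3 -m pendant '[[[0.2,-0.4,0],0,1],[[0.4,-0.8,0],0,1],[[0.45,-0.94,0],0,1],[[0.45,-0.94,0],0,1],[[0.45,-0.94,0],0,1],[[0.45,-0.94,0],0,1],[[0.45,-0.94,0],0,1],[[0.45,-0.94,0],0,1],[[0.45,-0.94,0],0,1],[[0.4,-0.8,0],0,1],[[0.2,-0.4,0],-0.04,1],[[0,0,0],0,1]]'
python3 - <<'E'
from h import *
need(.4814,.1812,.065,.2155)
E
```

```text
clock: 9.5
tcp_pos: [0.4813, 0.1888, 0.1124]
orientation: [0.0, -0.107, 0.994, 0.0]
wrist_force: [-0.6, -0.3, -4.9]
finger_gap: 0.0567
tcp [0.4813 0.1888 0.1124] tilt [ 3.e-04  4.e-04 -1.e+00] shift units [ 0.075 -0.373  2.372] turn units -0.011 F [-0.6 -0.3 -4.9] gap 0.0567 t 9.5 j6 0.0
```

```bash

python3 -m pendant '[[[0.07,-0.37,0],0,1],[[0,0,0.8],-0.01,1],[[0,0,0.8],0,1],[[0,0,0.7],0,1],[[0,0,0],0,1],[[0,0,0],0,1]]'
python3 - <<'E'
from h import *
need(.4814,.1812,.065,.2155)
s0=env.get_state();z=s0["tcp_pos"][2]-.0035
q=[.481,.1808,.2155]
for c,b in(("top",(170,255,180,260)),("side",(110,210,175,285))):
    r=env.read_camera(c);f=7
    v=cv2.resize(r["color"],None,fx=f,fy=f,interpolation=cv2.INTER_CUBIC)
    for P in HS+[boxpts(.138,.058,.03,.03)]:
        h=cv2.convexHull(((proj(r,place(P,q,z))+.5)*f).astype(np.float32)).astype(int);cv2.polylines(v,[h],1,(0,0,255))
    for P in DK:
        h=cv2.convexHull(((proj(r,place(P,q))+.5)*f).astype(np.float32)).astype(int);cv2.polylines(v,[h],1,(255,0,0))
    cv2.imwrite(f"pics/{c}3.png",v[b[0]*f:b[1]*f,b[2]*f:b[3]*f])
E
```

```text
clock: 10.25
tcp_pos: [0.4818, 0.1819, 0.0666]
orientation: [0.0, -0.108, 0.994, 0.0]
wrist_force: [0.2, 0.3, -3.9]
finger_gap: 0.0568
tcp [0.4818 0.1819 0.0666] tilt [ 5.e-04  2.e-04 -1.e+00] shift units [ 0.027 -0.031  0.081] turn units 0.01 F [ 0.2  0.3 -3.9] gap 0.0568 t 10.25 j6 -0.01
```

View pics/top3.png

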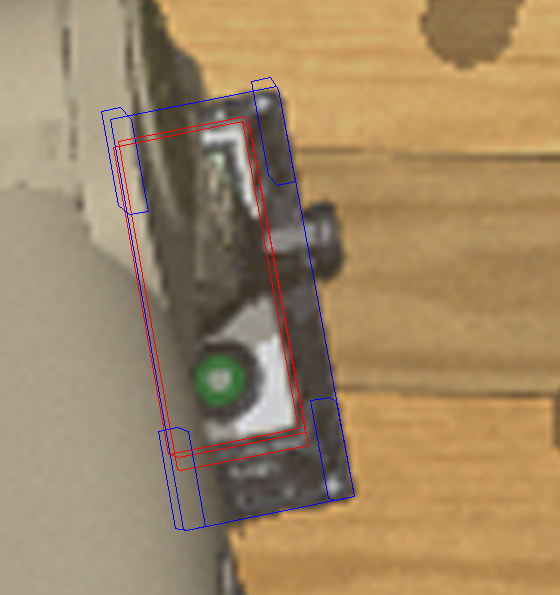

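View pics/side3.png

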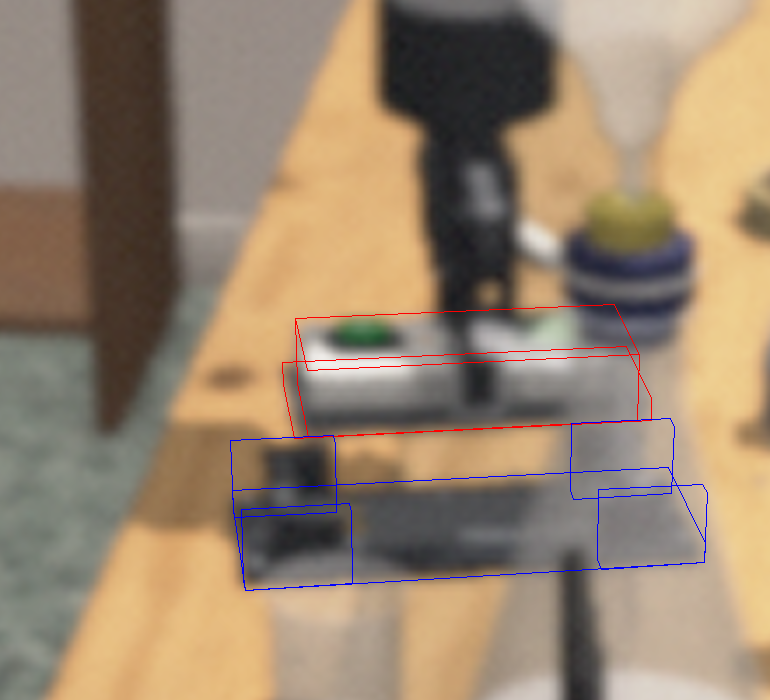

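```bash

python3 -m pendant '[[[0.02,-0.03,0.4],0,1],[[0,0,0.4],0,1],[[0,0,0.4],0,1],[[0,0,0.4],0,1],[[0,0,0],0,1]]' 110
python3 -c "
from h import *
need(.4814,.1812,.0155,.2155)"
python3 -m pendant '[[[0,0,0.15],0,1],[[0,0,0.15],0,1],[[0,0,0],0,1]]'
python3 -c "
from h import *
need(.4814,.1812,.0155,.2155);print(env.get_state()['ft_torque'])"
```

```text
clock: 10.98
tcp_pos: [0.4807, 0.181, 0.0335]
orientation: [-0.001, -0.108, 0.994, -0.0]
wrist_force: [1.0, 0.2, -4.2]
finger_gap: 0.0558
tcp [0.4807 0.181  0.0335] tilt [-1.2e-03 -2.0e-04 -1.0e+00] shift units [-0.036  0.004  0.898] turn units 0.007 F [ 1.   0.2 -4.2] gap 0.0558 t 10.97 j6 -0.01
clock: 11.35
tcp_pos: [0.4813, 0.1811, 0.0284]
orientation: [0.0, -0.108, 0.994, 0.0]
wrist_force: [-0.1, -0.3, -3.4]
finger_gap: 0.0556
tcp [0.4813 0.1811 0.0284] tilt [ 3.e-04  2.e-04 -1.e+00] shift units [-0.006  0.003  0.643] turn units 0.008 F [-0.1 -0.3 -3.4] gap 0.0556 t 11.35 j6 -0.01
[ 0.02372721 -0.05345214  0.05052431]
```

```bash

for i in 1 2 3 ; do python3 -m pendant '[[[0,0,0.1],0,1],[[0,0,0.1],0,1]]'| grep -E "tcp|force|gap"; done
python3 -c "
from h import *
need(.4814,.1812,.0155,.2155);print(env.get_state()['ft_torque'])"
```

```text
tcp_pos: [0.4819, 0.1813, 0.0249]
wrist_force: [-1.3, 0.1, 3.8]
finger_gap: 0.0559
tcp_pos: [0.4818, 0.1812, 0.0207]
wrist_force: [0.2, 0.4, -1.4]
finger_gap: 0.0561
tcp_pos: [0.4804, 0.1809, 0.0157]
wrist_force: [-5.1, -1.9, 17.6]
finger_gap: 0.0559
tcp [0.4804 0.1809 0.0157] tilt [-1.5e-03 -2.0e-04 -1.0e+00] shift units [-0.052  0.003  0.009] turn units 0.008 F [-5.1 -1.9 17.6] gap 0.0559 t 12.1 j6 -0.01
[-0.08954661  0.87524709 -0.00961428]
```

```bash

for i in 1 2 3 ; do python3 -m pendant '[[[0,0,0.05],0,1],[[0,0,0.0],0,1]]'| grep -E "tcp|force|gap"; done
python3 - <<'E'
from h import *
need(.4814,.1812,.0155,.2155);print(env.get_state()['ft_torque'])
for c,b in(("top",(170,255,180,260)),("side",(110,210,175,285))):
    r=env.read_camera(c);f=7
    v=cv2.resize(r["color"],None,fx=f,fy=f,interpolation=cv2.INTER_CUBIC)
    cv2.imwrite(f"pics/{c}4.png",v[b[0]*f:b[1]*f,b[2]*f:b[3]*f])
E
```

```text
tcp_pos: [0.4804, 0.1809, 0.0157]
wrist_force: [-2.6, -1.5, 5.8]
finger_gap: 0.056
tcp_pos: [0.4804, 0.1809, 0.0157]
wrist_force: [-6.8, -1.9, 15.2]
finger_gap: 0.0558
tcp_pos: [0.4804, 0.1809, 0.0157]
wrist_force: [-9.7, -2.3, 23.5]
finger_gap: 0.0558
tcp [0.4804 0.1809 0.0157] tilt [-2.e-04 -1.e-04 -1.e+00] shift units [-0.05   0.002  0.008] turn units 0.008 F [-9.7 -2.3 23.5] gap 0.0558 t 12.85 j6 -0.01
[-0.30793887  1.73393741 -0.05244616]
```

View pics/side4.png

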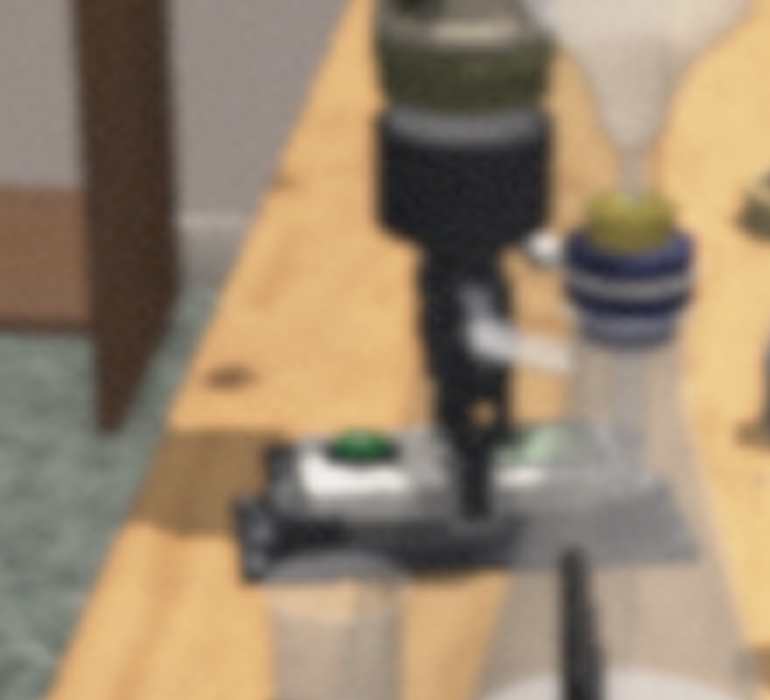

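View pics/top4.png

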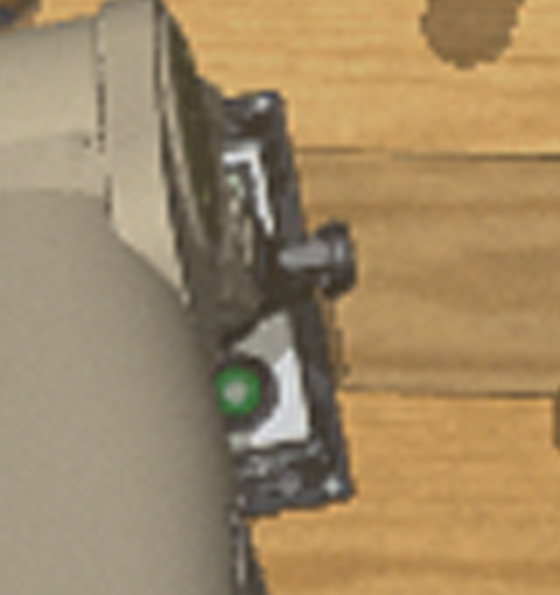

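```bash

python3 -m pendant '[[[0,0,-0.15],0,1],[[0,0,0],0,0.5],[[0,0,0],0,0],[[0,0,0],0,-0.5],[[0,0,0],0,-1],[[0,0,0],0,-1],[[0,0,0],0,-1],[[0,0,0],0,-1]]'
python3 -m pendant '[[[0,0,-0.5],0,-1],[[0,0,-1],0,-1],[[0,0,-1],0,-1],[[0,0,-1],0,-1],[[0,0,-1],0,-1],[[0,0,-1],0,-1],[[0,0,-1],0,-1],[[0,0,0],0,-1]]'
python3 - <<'E'
from h import *
need(.4814,.1812,.0155,.2155);print(env.get_state()['ft_torque'])
q=[.481,.1808,.2155]
for c,b in(("top",(170,255,180,260)),("side",(125,205,185,285))):
    r=env.read_camera(c);f=7
    v=cv2.resize(r["color"],None,fx=f,fy=f,interpolation=cv2.INTER_CUBIC)
    w=v.copy()
    for P in HS+[boxpts(.138,.058,.03,.03)]:
        h=cv2.convexHull(((proj(r,place(P,q,.012))+.5)*f).astype(np.float32)).astype(int);cv2.polylines(v,[h],1,(0,0,255))
    for P in DK[:1]:
        h=cv2.convexHull(((proj(r,place(P,q))+.5)*f).astype(np.float32)).astype(int);cv2.polylines(v,[h],1,(255,0,0))
    cv2.imwrite(f"pics/{c}5.png",v[b[0]*f:b[1]*f,b[2]*f:b[3]*f])
    cv2.imwrite(f"pics/{c}5r.png",w[b[0]*f:b[1]*f,b[2]*f:b[3]*f])
E
```

```text
clock: 13.95
tcp_pos: [0.4813, 0.1811, 0.0164]
orientation: [0.0, -0.108, 0.994, 0.0]
wrist_force: [0.7, -0.1, -0.6]
finger_gap: 0.0851
clock: 14.95
tcp_pos: [0.4825, 0.1814, 0.1484]
orientation: [0.002, -0.108, 0.994, 0.0]
wrist_force: [-0.3, -0.1, -0.1]
finger_gap: 0.0855
tcp [0.4825 0.1814 0.1484] tilt [ 4.e-03  9.e-04 -1.e+00] shift units [8.400e-02 3.000e-03 6.643e+00] turn units 0.008 F [-0.3 -0.1 -0.1] gap 0.0855 t 14.95 j6 -0.01
[ 0.00397311  0.02493554 -0.01365132]
```

View pics/side5.png

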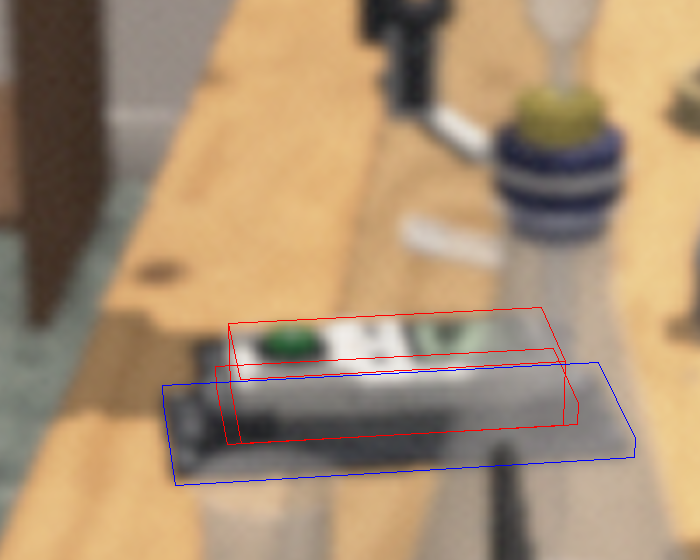

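View pics/top5.png

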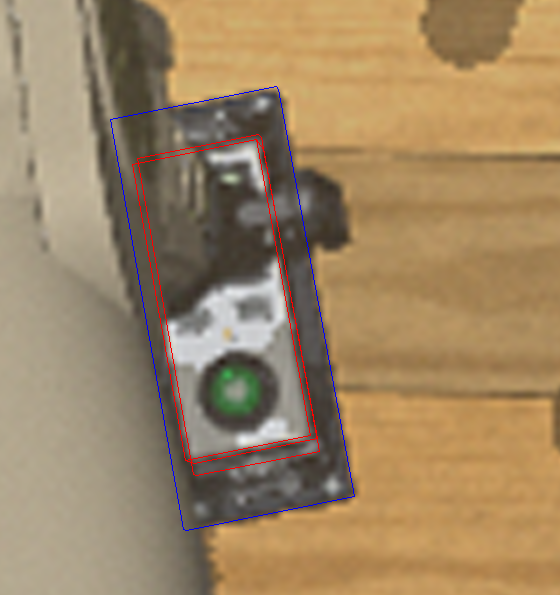

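View pics/side5r.png

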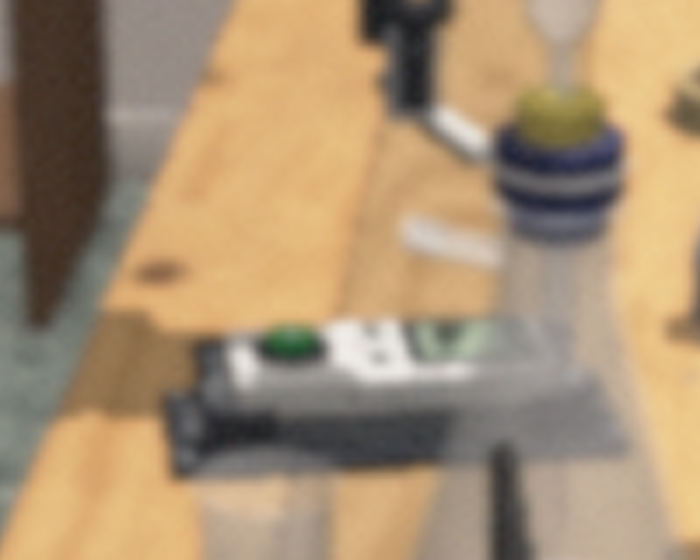

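```bash

python3 -m pendant '[[[0,0,0.8],0,0],[[0,0,0.8],0,0.5],[[0,0,0.8],0,1],[[0,0,0.6],0,1],[[0,0,0.6],0,1],[[0,0,0.4],0,1],[[0,0,0],0,1],[[0,0,0],0,1]]' 40
python3 -c "
from h import *
need(.481,.1808,.042,.2155)"
```

```text
clock: 16.05
tcp_pos: [0.4815, 0.1812, 0.0667]
orientation: [0.0, -0.108, 0.994, 0.0]
wrist_force: [1.1, -0.3, 0.7]
finger_gap: 0.0
tcp [0.4815 0.1812 0.0667] tilt [ 7.e-04  2.e-04 -1.e+00] shift units [ 0.03  -0.012  1.234] turn units 0.008 F [ 1.1 -0.3  0.7] gap 0.0 t 16.05 j6 -0.01
```

```bash

python3 -m pendant '[[[0,0,0.5],0,1],[[0,0,0.5],0,1],[[0,0,0],0,1]]' |grep -E "tcp|force"
for i in 1 2 3 4 5 6; do python3 -m pendant '[[[0,0,0.06],0,1],[[0,0,0],0,1]]'| grep -E "tcp|force"; done
```

```text
tcp_pos: [0.4802, 0.1809, 0.0451]
wrist_force: [0.1, 0.3, 0.3]
tcp_pos: [0.4813, 0.1811, 0.0452]
wrist_force: [-0.5, 0.1, 0.7]
tcp_pos: [0.4813, 0.1811, 0.044]
wrist_force: [0.2, -0.0, -0.0]
tcp_pos: [0.4811, 0.1811, 0.0426]
wrist_force: [0.3, 1.0, 0.6]
tcp_pos: [0.4813, 0.1811, 0.042]
wrist_force: [-2.0, 0.8, 4.6]
tcp_pos: [0.4813, 0.1811, 0.042]
wrist_force: [-4.3, -1.5, 14.3]
tcp_pos: [0.4813, 0.1811, 0.0419]
wrist_force: [-7.3, -2.8, 24.4]
```

```bash

python3 -m pendant '[[[0,0,-0.6],0,1],[[0,0,-1],0,1],[[0,0,-0.4],0,1],[[0,0,0],0,1]]' |grep -E "tcp|force"
python3 - <<'E'
from h import *
q=np.array([.481,.1808,.2155]);k=place(np.array([[-.042,0,0]]),q)[0]
need(k[0],k[1],.065,.2155)
r=env.read_camera("top");g=r["color"].astype(int);m=(g[...,1]-np.maximum(g[...,0],g[...,2])>35);m[:215]=0;m[240:]=0;m[:,:195]=0;m[:,230:]=0
n,l,st,cc=cv2.connectedComponentsWithStats(m.astype(np.uint8));i=1+np.argmax(st[1:,4])
for z in(.048,.052):print(k,st[i,4],cc[i],ray(r,cc[i],z))
s=env.read_camera("side");f=9;v=cv2.resize(s["color"],None,fx=f,fy=f,interpolation=cv2.INTER_CUBIC)
cv2.imwrite("pics/s6.png",v[150*f:200*f,200*f:280*f])
cv2.imwrite("pics/t6.png",cv2.resize(r["color"],None,fx=f,fy=f,interpolation=cv2.INTER_CUBIC)[180*f:245*f,190*f:240*f])
E
```

```text
tcp_pos: [0.4817, 0.1812, 0.0795]
wrist_force: [0.2, -0.2, -0.0]
tcp [0.4817 0.1812 0.0795] tilt [ 1.3e-03  3.0e-04 -1.0e+00] shift units [ 2.14  -0.009  0.721] turn units 0.008 F [ 0.2 -0.2 -0. ] gap -0.0001 t 18.43 j6 -0.01
[0.43997148 0.17181889 0.        ] 24 [213.625 225.625] [0.43786567 0.1703075  0.048     ]
[0.43997148 0.17181889 0.        ] 24 [213.625 225.625] [0.4375926  0.16978786 0.052     ]
```

View pics/s6.png

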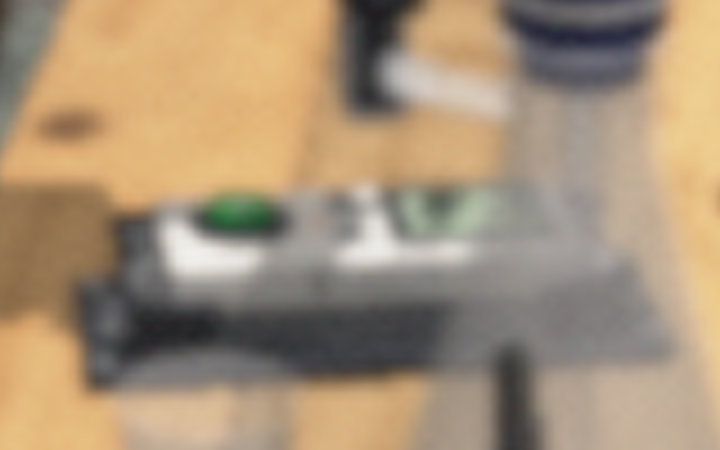

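View pics/t6.png

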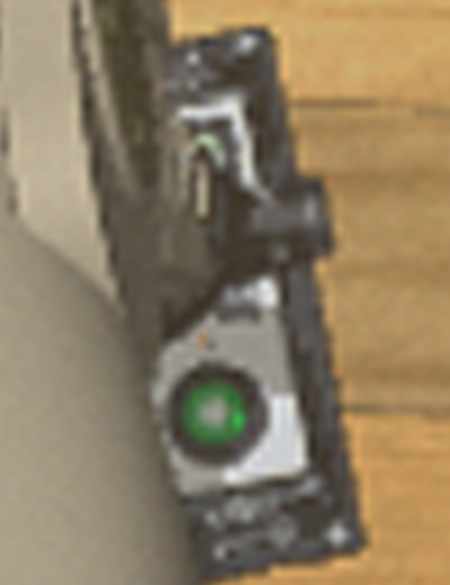

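```bash

python3 -m pendant '[[[0.7,0,0],0,1],[[0.8,0,0],0,1],[[0.66,0,0],0,1],[[0,0,0.3],0,1],[[0,0,0.5],0,1],[[0,0,0.2],0,1],[[0,0,0],0,1],[[0,0,0],0,1]]' |grep -E "tcp|force"
python3 -c "
from h import *
need(.4393,.1716,.0535,.2155)"
```

```text
tcp_pos: [0.4393, 0.1719, 0.0591]
wrist_force: [0.6, 0.6, 0.3]
tcp [0.4393 0.1719 0.0591] tilt [ 1.e-04  1.e-04 -1.e+00] shift units [ 0.001 -0.013  0.279] turn units 0.008 F [0.6 0.6 0.3] gap 0.0001 t 19.52 j6 -0.01
```

```bash

python3 -m pendant '[[[0,0,0.14],0,1],[[0,0,0.12],0,1],[[0,0,0],0,1]]' |grep -E "tcp|force"
for i in 1 2 3 4 5 6; do python3 -m pendant '[[[0,0,0.025],0,1],[[0,0,0],0,1]]'| grep -E "tcp|force"|tr '\n' ' ';echo; done
```

```text
tcp_pos: [0.4388, 0.1718, 0.0537]
wrist_force: [-0.8, -0.3, -0.4]
tcp_pos: [0.439, 0.1718, 0.0534] wrist_force: [0.6, -0.1, 0.6] 
tcp_pos: [0.439, 0.1718, 0.0529] wrist_force: [0.4, -0.3, -0.8] 
tcp_pos: [0.439, 0.1718, 0.0524] wrist_force: [-0.3, 0.2, 0.2] 
tcp_pos: [0.439, 0.1718, 0.0519] wrist_force: [-0.8, 0.4, -1.1] 
tcp_pos: [0.439, 0.1718, 0.0514] wrist_force: [-0.0, -1.0, 0.6] 
tcp_pos: [0.4389, 0.1718, 0.0509] wrist_force: [-0.2, -0.8, 0.4]
```

```bash

for i in 1 2 3 4 5 ; do python3 -m pendant '[[[0,0,0.025],0,1],[[0,0,0],0,1]]'| grep -E "tcp|force"|tr '\n' ' ';echo; done
```

```text
tcp_pos: [0.4391, 0.1718, 0.0504] wrist_force: [0.8, -0.1, 0.3] 
tcp_pos: [0.439, 0.1718, 0.0502] wrist_force: [-1.9, -0.3, 5.5] 
tcp_pos: [0.439, 0.1718, 0.0499] wrist_force: [-1.9, -1.5, 7.0] 
tcp_pos: [0.439, 0.1718, 0.0495] wrist_force: [-2.7, -1.7, 8.8] 
tcp_pos: [0.439, 0.1718, 0.0491] wrist_force: [-2.6, -0.2, 8.5]
```

```bash

for i in 1 2 3 ; do python3 -m pendant '[[[0,0,0.02],0,1],[[0,0,0],0,1]]'| grep -E "tcp|force"|tr '\n' ' ';echo; done
```

```text
tcp_pos: [0.439, 0.1718, 0.0486] wrist_force: [-2.6, -0.4, 8.5] 
tcp_pos: [0.439, 0.1718, 0.048] wrist_force: [-1.7, -0.3, 6.7] 
tcp_pos: [0.439, 0.1718, 0.0474] wrist_force: [-1.0, 0.5, 4.9]
```

```bash

python3 -m pendant '[[[0,0,0.01],0,1],[[0,0,0],0,1]]'| grep -E "tcp|force"
python3 -m pendant '[[[0,0,-0.2],0,1],[[0,0,-0.5],0,1],[[0,0,-1],0,1],[[0,0,-1],0,1],[[0,0,-1],0,1],[[0,0,-1],0,1],[[0,0,-1],0,1],[[0,0,0],0,1]]'
python3 - <<'E'
from h import *
q=[.481,.1808,.2155]
for c,b in(("top",(170,255,180,260)),("side",(125,205,185,285))):
    r=env.read_camera(c);f=7
    v=cv2.resize(r["color"],None,fx=f,fy=f,interpolation=cv2.INTER_CUBIC)
    cv2.imwrite(f"pics/{c}7.png",v[b[0]*f:b[1]*f,b[2]*f:b[3]*f])
r=env.read_camera("top")
for n,z in(("reagent",.04),("beaker",.03)):
    print(n,[(round(d["p"],2),ray(r,d["location"],z).round(3)) for d in env.boxes_of("top",n)])
E
```

```text
tcp_pos: [0.439, 0.1718, 0.047]
wrist_force: [-1.7, 0.5, 3.4]
clock: 24.65
tcp_pos: [0.4402, 0.1721, 0.1625]
orientation: [0.002, -0.108, 0.994, 0.0]
wrist_force: [0.1, -0.2, -0.7]
finger_gap: -0.0001
reagent [(0.71, array([0.641, 0.302, 0.04 ]))]
beaker [(0.72, array([ 0.46 , -0.001,  0.03 ]))]
```

View pics/side7.png

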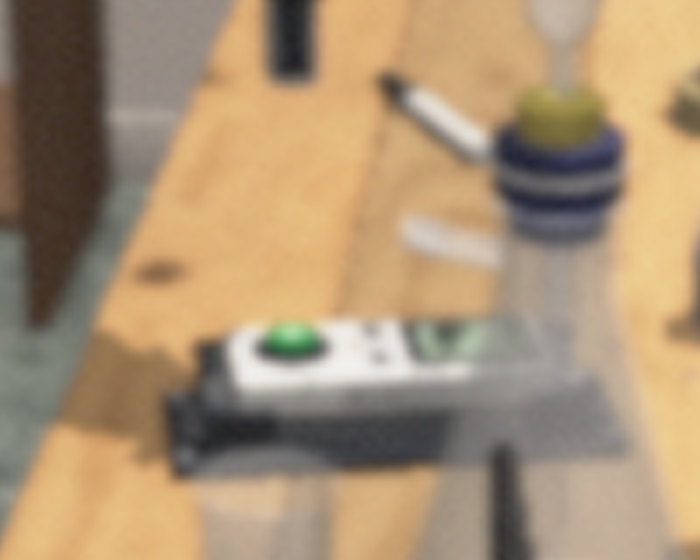

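View pics/top7.png

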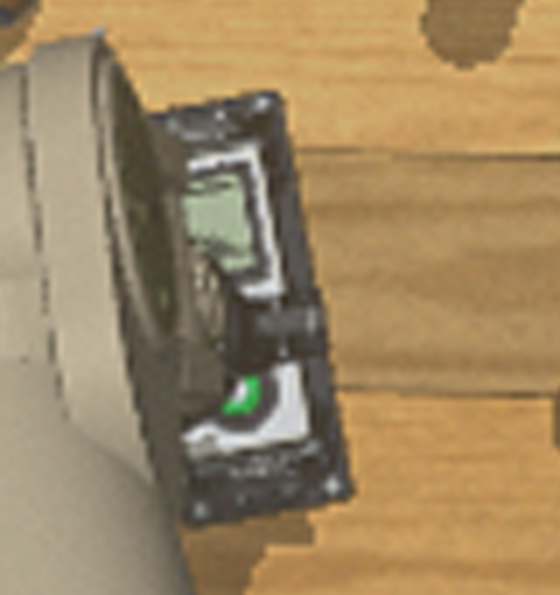

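```bash
python3 -c "
from workcell import env
print(env.hand_in())"
```

```text
the job is handed in; nothing more can be done
None
```

The handset is docked screen up, with the green key at the end with the brass contacts. The key was pressed once, after docking, and the job was handed in at about 25 s.

- **Docking:** While I pushed, the handset's underside stopped at about 12 mm, the seat's height. It stayed put as the force rose to about 24 N. As a check, I pressed the shut fingers on the face between key and screen. They met it at z = 0.042, which is the fully docked height, and it did not move under 24 N. The camera pictures agree, to about 2 mm.
- **Key:** I felt the cap at about z = 0.0504. The force rose to about 9 N, then fell to about 3.4 N at z = 0.047. That is about 3.3 to 3.4 mm of travel: past the click and short of the 4.5 mm limit. The last side picture shows the cap standing up again.
- **Other objects:** The arm never came near the reagent bottle or the beaker. Their last detected positions differ from the first by 5 to 14 mm, which I put down to scatter in the detector. I did not compare pictures at the end to confirm it.
- **Not confirmed by sight:** The catches are too small in the images to see them snap over. That they did is inferred from the height, the force and the rigid stop.

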